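# Load the wide stiffener rib into the tacking jig

## Task

Three aluminium plates stand on edge in slotted steel stands on the welding bench. Take the widest one, the rectangular stiffener rib, and slide it straight down between the two upright guides of the tacking jig until it sits fully home on the foot plate, lowering it gently rather than dropping it, then let go. Leave the short rib and the round-topped lug standing in their stands.

Things in the scene. Friction and masses are not known exactly. Their poses are not given: they have to be found in the camera images.
- rib: The wide rib: rectangular aluminium plate 125 mm wide, 105 tall, 10 thick, 0.35 kg, bottom corners cut off by 8 mm. It stands on edge in one of three identical fixed dark steel stands (70 x 80 mm, 42 tall, slot 14 mm wide, slot floor 12 mm above the bench), its upper 75 mm free. Origin: centre of its bottom edge; x along the thickness, y along the width, z up (top edge at z = 105 mm).
- seat (a point): Where the rib's origin belongs: middle of the fixed jig's foot plate top, 20 mm above the bench. y: from guide to guide (along the seated rib's width, either way round); x: across the slots; z up. The two steel guides are 87 mm tall, slots 16 mm wide in x, their bottoms 142 mm apart in y, inner edges 92 apart; above 61 mm they flare to a mouth 36 mm in x, 163 in y. Seated rib's top: 125 mm.
- short_rib: Bystander: the short rib, a rectangular aluminium plate 75 mm wide, 105 mm tall, 10 mm thick, standing in another of the stands (same axes as the rib, origin at the centre of its bottom edge). Leave it there.
- lug: Bystander: the lifting-lug plate, aluminium, 90 mm wide, 105 mm tall, 10 mm thick with a semicircular top, standing in the remaining stand (same axes, origin at the centre of its bottom edge). Leave it there.

How it is judged:
By the outcome, as a careful person would: the job done as asked, in the order asked, and still so for the second after the job is handed in, with the robot touching nothing.
It also fails if it takes over 40 s, if anything falls off the work surface, if the arm or the gripper's body presses on something with over 40 N, if the wrist force passes 120 N, or if a joint passes its speed limit or range.

## Robot

A 6-joint arm with a two-finger parallel gripper is mounted at the origin on the work surface. World frame = base frame: x ahead of the robot, y to its left, z up, the work surface at z = 0. Lengths are in m, angles in rad, forces in N, time in s.
With the tool pointing down it reaches from about 0.225 to 0.875 m from the base axis. Payload 3.4 kg.
Tool frame: the origin (TCP) lies at the very end of the fingers, on their centre line; the grasp point (between the pads) lies 19 mm behind it; z points along the fingers, y is the line along which they close (so a half turn about z gives the same grasp; the last joint's range is limited). The gripper opens to 85 mm and grips with 20 to 120 N. Pads are 22 mm wide; open, the fingers measure 114 mm over their backs; the gripper's body (76 mm by 85 mm) begins 54 mm behind the grasp point. The pads swing forward as they close: fully open they stand 13 mm farther back than shut.
Start: joints at [-1.464, 0.276, 1.505, -0, 1.361, -0.121], TCP at [0.13, -0.56, 0.231] pointing down, gripper open.
Joint ranges: [-2.89, 2.89], [-0.75, 2.08], [0.22, 2.7], [-1.18, 4.32], [0.11, 2.71], [-2.7, 2.7]. Speed limits (rad/s): [2.57, 2.57, 3.14, 3.14, 3.14, 3.14].

## Interface

Orientations are given as a 3x3 rotation matrix whose columns are the frame's x, y, z axes.
In Python, from plant import sensors, imaging, workorder gives the robot as it stands.
- The arm moves only by the shell command python3 -m inch 'ROWS'. ROWS is JSON, one flat list of numbers, 7 for each row, row after row: the turn, a rotation vector about the tool's x, y, z in rad, then the shift along the tool's x, y, z in mm, then the closure, from -1 (fully open) to 1 (shut). In form: [ax, ay, az, dx, dy, dz, grip, ax, ay, az, dx, dy, dz, grip, ...]. A call has 1 to 5 rows; each row is the pose to reach, as a shift and turn from the pose commanded when the call began, along the tool's axes at that moment; what a row does not reach only later rows make up. A row lasts 1/10 s, in which the tool goes at most 50 mm and 8.59 degrees, less where a joint would pass 70% of its speed; a pose out of reach is approached as far as the arm can. A call with a gripper value outside its range is refused whole. The fingers move at their own pace and stop on an object; the grip force is fixed at half the most. Time passes only in rows, so rows that repeat a pose let the fingers close. It gives the time, the measured TCP pose, the force, the opening and the grip force at its end, in the units of the state.
- sensors.sense(): the state, without advancing time (a new reading comes with each control period).
- imaging.read_camera(name): name is "scene" or "top"; returns a dict with "img" (420x560x3 uint8, red, green, blue), "fovy" (degrees; the focal length in pixels is half the picture's height over the tangent of half this angle, whatever the lens; pixels are square), "cx", "cy" (the principal point, pixels), "xyz" and "attitude" of the camera in the world. Camera axes: x right, y down, z forward; pixel columns grow to the right and rows downward; lengths in m; the calibration is good to about 2 mm. A picture is of the moment at which its call begins. There is no depth.
- workorder.close_job(): hands the job in; it is judged then, once.
The state is a dict: "clock": time; "joint_pos": joint angles; "dq": joint speeds; "effort": joint torques, N m; "tcp_pos": TCP position; "orientation": TCP orientation; "ft_force": force on the tool from outside, world axes, zero at the start; "ft_torque": the same for the moment, N m; "grip_width": opening from 0.0 (shut) to 1.0 (fully open); "finger_force": force on a finger pad.
Only numpy, scipy, OpenCV 4.12 (cv2) and the standard library are available. Lean on these libraries where they do the work, as an engineer would, in place of code of your own. Each camera call takes 0.05 s, during which the arm holds its last target. There are 200 camera calls.

## Working session

There is one attempt and no reset: what is moved stays moved. The work goes in short steps, Python scripts to look and compute and a shell command to move; the robot and the scene stay as the last step left them, time stands still between calls to the robot, and variables do not carry over. Pictures are saved under pics/ and viewed, at most 10 in all, crops included, and the job is handed in when it is done.

```bash
ls; mkdir -p pics; python3 - <<'E'
from plant import sensors, imaging
import cv2, numpy as np
np.set_printoptions(precision=4,suppress=True)
s=sensors.sense();print(s)
for n in("scene","top"):
    c=imaging.read_camera(n);print(n,{k:v for k,v in c.items() if k!="img"})
    cv2.imwrite(f"pics/{n}0.png",c["img"][:,:,::-1])
E
```

```text
pics
{'clock': 0.0, 'joint_pos': array([-1.464 ,  0.2766,  1.5061, -0.    ,  1.3607, -0.121 ]), 'dq': array([ 0.0009,  0.0032, -0.0003, -0.0012, -0.0006, -0.0003]), 'effort': array([  0.0007, -41.6776, -24.5805,   0.0001,   0.0112,   0.    ]), 'tcp_pos': array([ 0.1298, -0.5596,  0.2304]), 'orientation': array([[ 0.9742,  0.2258, -0.0002],
       [ 0.2258, -0.9742,  0.0018],
       [ 0.0002, -0.0018, -1.    ]]), 'ft_force': array([-0.7817, -1.2285, -0.862 ]), 'ft_torque': array([ 0.0047, -0.0007,  0.0204]), 'finger_force': 0.0, 'grip_width': 1.000985524046664}
scene {'fovy': 43.2524290788429, 'cx': 279.1227376273882, 'cy': 211.13582584830172, 'xyz': array([ 0.8231, -0.3613,  0.8645]), 'attitude': array([[ 0.8163,  0.4864, -0.3115],
       [ 0.5776, -0.6861,  0.4423],
       [ 0.0014, -0.541 , -0.841 ]])}
top {'fovy': 50.87346508918397, 'cx': 283.86050046319406, 'cy': 208.150115267772, 'xyz': array([0.4218, 0.0558, 0.9129]), 'attitude': array([[ 0.0066, -0.9902,  0.1398],
       [-0.9997, -0.003 ,  0.0258],
       [-0.0251, -0.14  , -0.9898]])}
```

View pics/scene0.png

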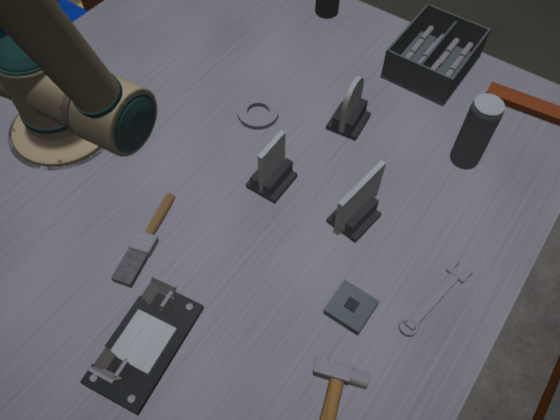

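View pics/top0.png

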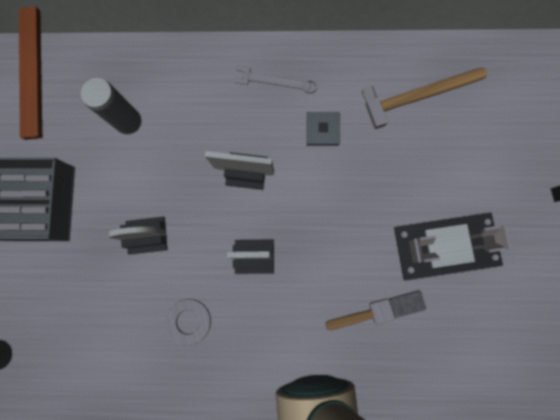

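Scene view: wide rib at about (360,200), short rib (272,160), lug (350,105), jig (142,345). Top view: rib at (240,162), short rib (252,255), lug (140,235), jig (450,245). I'll enlarge the rib and the jig.

```bash
python3 - <<'E'
import cv2, numpy as np
S=cv2.imread("pics/scene0.png");T=cv2.imread("pics/top0.png")
def crop(I,u,v,k,w=400,h=300):
    c=I[v:v+h//k,u:u+w//k]; c=cv2.resize(c,(w,h),interpolation=cv2.INTER_CUBIC)
    c=cv2.convertScaleAbs(c,alpha=1.4)
    for x in range(0,w//k,10):cv2.line(c,(x*k,0),(x*k,4 if x%50 else 10),(0,255,255),1)
    for y in range(0,h//k,10):cv2.line(c,(0,y*k),(4,y*k),(0,255,255),1)
    return c
m=np.vstack([np.hstack([crop(S,320,155,4),crop(T,195,140,4)]),np.hstack([crop(S,80,270,2,400,300),crop(T,380,200,3,400,300)])])
cv2.imwrite("pics/m1.png",m)
E
```

```text
(no output)
```

View pics/m1.png

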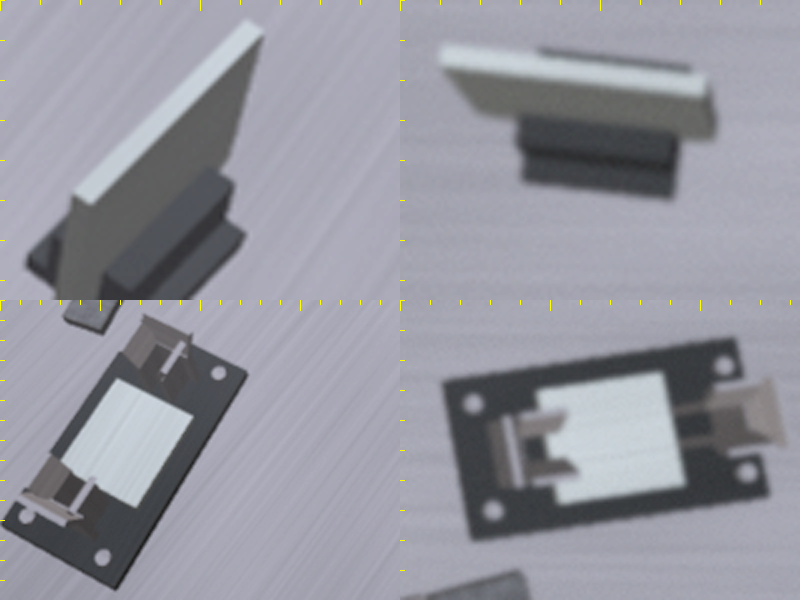

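The montage shows the rib's bright top edge from about scene (339,203)-(383,162) and top (205,153)-(271,162). It also shows the jig's white foot plate and bright screws at top (404,234), (411,270), (496,257) and (488,222). I'll measure these sub-pixel.

```bash
cat > h.py <<'E'
import numpy as np, cv2
from plant import sensors, imaging
np.set_printoptions(precision=4,suppress=True)
def cam(n):
    c=imaging.read_camera(n); c["f"]=210/np.tan(np.radians(c["fovy"])/2); c["hsv"]=cv2.cvtColor(c["img"],cv2.COLOR_RGB2HSV); return c
def ray(c,p):
    d=c["attitude"]@np.array([(p[0]-c["cx"])/c["f"],(p[1]-c["cy"])/c["f"],1]); return c["xyz"],d/np.linalg.norm(d)
def plane(c,p,z):
    o,d=ray(c,p); return o+d*(z-o[2])/d[2]
def tri(c1,p1,c2,p2):
    (a,d),(b,e)=ray(c1,p1),ray(c2,p2)
    t=np.linalg.lstsq(np.c_[d,-e],b-a,rcond=None)[0]; A,B=a+t[0]*d,b+t[1]*e
    return (A+B)/2,np.linalg.norm(A-B)
def blobs(c,box,thr,amin=4):
    u,v,w,h=box; g=c["img"][v:v+h,u:u+w].min(2)
    g=cv2.resize(g,None,fx=4,fy=4,interpolation=cv2.INTER_CUBIC)
    cs,_=cv2.findContours((g>thr).astype(np.uint8),cv2.RETR_EXTERNAL,cv2.CHAIN_APPROX_NONE)
    out=[]
    for k in cs:
        if cv2.contourArea(k)<amin*16: continue
        r=cv2.minAreaRect(k); m=cv2.moments(k)
        f=lambda p:(np.array(p)+.5)/4-.5+[u,v]
        out.append((cv2.contourArea(k)/16,f([m["m10"]/m["m00"],m["m01"]/m["m00"]]),np.array(f(cv2.boxPoints(r)))))
    return sorted(out,key=lambda o:-o[0])
E
python3 - <<'E'
from h import *
S,T=cam("scene"),cam("top")
for n,c,b in(("ribS",S,(330,155,65,60)),("ribT",T,(195,140,90,50)),("jigS",S,(80,270,130,150)),("jigT",T,(385,205,130,85))):
    g=c["img"][b[1]:b[1]+b[3],b[0]:b[0]+b[2]].min(2); print(n,np.percentile(g,[5,50,95,100]))
    for thr in (140,155,165):
        print(thr)
        for o in blobs(c,b,thr)[:7]: print("  %.0f"%o[0],o[1],o[2].round(1).tolist())
E
```

```text
ribS [ 58. 120. 140. 145.]
140
  146 [368.6227 175.4147] [[350.6, 190.4], [381.5, 159.5], [384.4, 162.4], [353.5, 193.2]]
155
165
ribT [ 44. 116. 132. 145.]
140
  61 [218.6701 154.6691] [[205.7, 154.7], [206.1, 151.5], [237.0, 155.1], [236.7, 158.3]]
155
165
jigS [ 44. 118. 140. 145.]
140
  500 [144.4446 330.8224] [[120.8, 351.2], [141.4, 311.1], [161.3, 321.3], [140.7, 361.4]]
  50 [158.0318 332.1219] [[143.2, 344.9], [162.5, 320.7], [167.1, 324.3], [147.8, 348.5]]
  40 [169.0792 334.8806] [[158.1, 348.0], [171.7, 326.2], [174.9, 328.2], [161.3, 350.0]]
  23 [167.0698 329.8006] [[160.7, 335.0], [167.9, 324.2], [171.3, 326.4], [164.1, 337.2]]
  10 [134.9624 315.5726] [[129.5, 322.2], [138.3, 309.7], [139.4, 310.5], [130.6, 323.0]]
  6 [131.6662 360.9009] [[129.4, 362.4], [132.1, 358.3], [134.1, 359.7], [131.5, 363.8]]
  5 [137.4989 344.4994] [[135.0, 347.0], [138.9, 341.3], [140.1, 342.1], [136.2, 347.9]]
155
165
jigT [ 41. 115. 142. 147.]
140
  846 [450.3369 247.2511] [[427.1, 231.1], [465.5, 224.3], [471.7, 258.8], [433.2, 265.6]]
  18 [461.8275 228.2156] [[457.3, 227.2], [464.6, 225.6], [465.6, 229.8], [458.3, 231.5]]
  9 [445.2992 231.0196] [[440.9, 231.0], [441.7, 228.3], [450.1, 231.1], [449.2, 233.7]]
  9 [454.7044 229.6922] [[451.7, 228.9], [456.6, 226.8], [458.0, 230.0], [453.0, 232.1]]
  4 [449.9118 229.6147] [[448.5, 228.1], [450.8, 227.7], [451.4, 231.2], [449.2, 231.6]]
155
165
```

```bash
sed -i 's/RETR_EXTERNAL/RETR_LIST/' h.py; python3 - <<'E'
from h import *
S,T=cam("scene"),cam("top")
for n,c,b,th in(("ribS",S,(330,155,65,60),(126,131)),("ribT",T,(195,140,90,50),(126,131)),("jigS",S,(70,265,145,150),(85,100,125)),("jigT",T,(380,200,140,90),(85,100,125))):
    for thr in th:
        print(n,thr)
        for o in blobs(c,b,thr,8)[:12]: print("  %.0f"%o[0],o[1].round(2),o[2].round(1).tolist())
E
```

```text
ribS 126
  326 [361.49 182.07] [[337.4, 201.7], [381.8, 158.0], [385.9, 162.1], [341.5, 205.8]]
ribS 131
  288 [361.7  182.04] [[338.1, 201.9], [381.6, 158.6], [385.3, 162.3], [341.7, 205.5]]
ribT 126
  259 [234.4  156.48] [[204.0, 155.4], [204.6, 150.0], [270.8, 157.5], [270.2, 162.9]]
ribT 131
  210 [233.93 156.48] [[204.6, 155.1], [205.1, 150.5], [270.2, 158.1], [269.7, 162.7]]
jigS 85
  15696 [141.39 338.63] [[69.6, 264.6], [214.4, 264.6], [214.4, 414.4], [69.6, 414.4]]
  104 [129.86 272.03] [[122.0, 266.2], [135.5, 263.7], [138.3, 279.3], [124.9, 281.7]]
  70 [166.48 297.85] [[157.6, 302.8], [170.3, 289.1], [175.9, 294.4], [163.2, 308.0]]
  45 [130.86 398.34] [[127.1, 394.6], [134.6, 394.6], [134.6, 402.1], [127.1, 402.1]]
  36 [188.92 306.07] [[185.4, 302.9], [192.4, 302.9], [192.4, 309.4], [185.4, 309.4]]
  9 [114.4  376.36] [[111.8, 375.9], [113.2, 374.0], [117.0, 376.9], [115.6, 378.8]]
jigS 100
  12944 [141.74 338.02] [[69.6, 264.6], [214.4, 264.6], [214.4, 414.4], [69.6, 414.4]]
  2340 [142.2  341.17] [[99.9, 365.7], [138.8, 304.2], [176.3, 327.9], [137.5, 389.4]]
  51 [16
[... 1318 characters left out ...]
5886 [448.87 245.88] [[392.1, 225.6], [501.5, 208.4], [510.4, 265.4], [401.1, 282.6]]
  1549 [450.01 245.38] [[419.4, 230.5], [468.3, 223.0], [474.2, 261.1], [425.2, 268.7]]
  37 [417.2  250.09] [[414.0, 239.5], [416.2, 239.1], [420.3, 260.5], [418.1, 260.9]]
  14 [410.7  269.78] [[407.6, 269.6], [410.5, 266.8], [413.6, 269.9], [410.8, 272.8]]
  14 [404.09 234.04] [[402.1, 231.9], [406.1, 231.9], [406.1, 236.1], [402.1, 236.1]]
  13 [495.28 257.  ] [[493.1, 255.1], [497.4, 255.1], [497.4, 258.9], [493.1, 258.9]]
  12 [487.52 221.45] [[484.8, 221.5], [487.5, 218.7], [490.3, 221.5], [487.5, 224.2]]
jigT 125
  1352 [450.88 245.29] [[425.9, 230.3], [467.3, 223.7], [473.2, 260.3], [431.8, 266.9]]
```

```bash
python3 - <<'E'
from h import *
S,T=cam("scene"),cam("top")
def P(n,s,t):
    p,e=tri(S,s,T,t); print(n,p*1e3,"gap %.1f mm"%(e*1e3)); return p
# rib top face: midpoints of short ends and long
for a,th in((0,126),(1,131)):
    s=blobs(S,(330,155,65,60),th)[0]; t=blobs(T,(195,140,90,50),th)[0]
    bs,bt=s[2],t[2]
    A=P("rib end -y",(bs[0]+bs[3])/2,(bt[2]+bt[3])/2); B=P("rib end +y",(bs[1]+bs[2])/2,(bt[0]+bt[1])/2)
    print("len",np.linalg.norm(A-B)*1e3,"c",(A+B)/2*1e3,"ang",np.degrees(np.arctan2(*(B-A)[[1,0]])))
a=P("screw -y+x",(130.86,398.34),(487.48,221.47)); b=P("screw +y+x",(188.9,306.1),(404,234.1))
q=[P("plate -y+x",(147.5,373.5),(467.8,223.3)),P("plate +y+x",(176.2,327.8),(425.5,230.4)),P("plate +y-x",(139,304.6),(431.5,267.3))]
zs=(a[2]+b[2])/2
sc=np.array([plane(T,p,zs) for p in((404,234.1),(410.67,269.75),(495.2,257),(487.48,221.47))])
print("screws on plane",zs,sc*1e3,"mean",sc.mean(0)*1e3)
d=(sc[0]+sc[1]-sc[2]-sc[3]); print("ang",np.degrees(np.arctan2(d[1],d[0])))
zp=np.mean([x[2] for x in q])
for z in(zp,.02):
    pl=np.array([plane(T,p,z) for p in((467.8,223.3),(425.5,230.4),(431.5,267.3),(473.7,260.7))])
    d=pl[1]+pl[2]-pl[0]-pl[3];print("plate",z,pl*1e3,pl.mean(0)*1e3,np.degrees(np.arctan2(d[1],d[0])))
print("scene plate diag z=.02",(plane(S,(147.5,373.5),.02)+plane(S,(139,304.6),.02))/2)
# rib via planes at .117
print("rib centre top/scene at z=.117",plane(T,blobs(T,(195,140,90,50),128)[0][2].mean(0),.117),plane(S,blobs(S,(330,155,65,60),128)[0][2].mean(0),.117))
E
```

```text
rib end -y [622.5718 101.0743 120.8271] gap 1.4 mm
rib end +y [637.0572 225.1687 121.1548] gap 0.7 mm
len 124.93735194365026 c [629.8145 163.1215 120.9909] ang 83.34207819511546
rib end -y [622.5911 102.2773 119.6874] gap 1.1 mm
rib end +y [637.0284 224.1294 121.472 ] gap 0.8 mm
len 122.71739257345402 c [629.8098 163.2033 120.5797] ang 83.24299479299438
screw -y+x [ 522.1144 -330.324    20.6286] gap 0.3 mm
screw +y+x [ 496.012  -162.8452   20.5058] gap 0.5 mm
plate -y+x [ 518.2174 -288.3572   25.8937] gap 1.8 mm
plate +y+x [ 503.9799 -205.0587   22.1388] gap 1.8 mm
plate +y-x [ 430.0767 -211.7706   31.316 ] gap 0.5 mm
screws on plane 0.020567242315150086 [[ 495.8452 -162.9967   20.5672]
 [ 424.9091 -173.9529   20.5672]
 [ 451.0945 -341.5597   20.5672]
 [ 522.0299 -330.4584   20.5672]] mean [ 473.4697 -252.2419   20.5672]
ang 98.8832641819253
plate 0.026449532968789602 [[ 517.5433 -288.8343   26.4495]
 [ 502.9557 -204.4571   26.4495]
 [ 429.9476 -213.4376   26.4495]
 [ 443.3921 -296.5675   26.4495]] [ 473.4597 -250.8241   26.4495] 99.5003592338832
plate 0.02 [[ 518.2403 -291.3416   20.    ]
 [ 503.5465 -206.3505   20.    ]
 [ 430.0072 -215.3964   20.    ]
 [ 443.5496 -299.1311   20.    ]] [ 473.8359 -253.0549   20.    ] 99.5003592338832
scene plate diag z=.02 [ 0.4709 -0.2484  0.02  ]
rib centre top/scene at z=.117 [0.6311 0.1636 0.117 ] [0.6285 0.1641 0.117 ]
```

The measurements hold up: rib length 125 mm, top height about 119 mm against 117 given, and jig base top about 20 mm. Targets are the rib at (0.630, 0.163) with yaw 83.3°, and the seat at about (0.4735, -0.2525) with yaw 98.9°. I'll approach above the rib now.

```bash
cat > go.py <<'E'
import sys
from h import *
from scipy.spatial.transform import Rotation as Ro
x,y,z,yaw=map(float,sys.argv[1:5]); s=sensors.sense(); R=s["orientation"]; a=np.radians(yaw)
G=np.array([[np.cos(a),np.sin(a),0],[np.sin(a),-np.cos(a),0],[0,0,-1]])
print("t %.2f"%s["clock"],"rot",Ro.from_matrix(R.T@G).as_rotvec(),"shift mm",(R.T@(np.array([x,y,z])-s["tcp_pos"])*1e3).round(1),"tcp",s["tcp_pos"],"F",s["ft_force"].round(1),"w",round(s["grip_width"],3),s["finger_force"])
E
python3 go.py .630 .163 .25 83.3
python3 -m inch '[0,0,-1.227,650,-591,-20,-1, 0,0,-1.227,650,-591,-20,-1, 0,0,-1.227,650,-591,-20,-1, 0,0,-1.227,650,-591,-20,-1, 0,0,-1.227,650,-591,-20,-1]'
python3 go.py .630 .163 .25 83.3
```

```text
t 0.40 rot [-0.0001 -0.0001 -1.2261] shift mm [ 650.5 -591.5  -18.7] tcp [ 0.1298 -0.5601  0.2312] F [-0.4 -0.7 -0.1] w 0.999 0.0
clock: 0.9
tcp_pos: [0.2728, -0.353, 0.2372]
orientation: [[0.554, 0.832, 0.001], [0.832, -0.554, -0.001], [-0.0, 0.001, -1.0]]
ft_force: [0.4, 0.0, 0.8]
grip_width: 0.998
finger_force: 0.0
t 0.90 rot [ 0.0008  0.0003 -0.4707] shift mm [627.5  11.2 -12.9] tcp [ 0.2728 -0.353   0.2372] F [0.4 0.  0.8] w 0.998 0.0
```

```bash

python3 -m inch '[0,0,-0.47,627,11,-13,-1, 0,0,-0.47,627,11,-13,-1, 0,0,-0.47,627,11,-13,-1, 0,0,-0.47,627,11,-13,-1, 0,0,-0.47,627,11,-13,-1]' >/dev/null
python3 go.py .630 .163 .25 83.3
```

```text
t 1.40 rot [ 0.0012  0.0007 -0.0058] shift mm [334.8 174.1  -7.4] tcp [ 0.4162 -0.148   0.2426] F [ 0.7 -0.6  0.2] w 1.001 0.0
```

```bash

python3 -m inch '[0,0,-0.006,335,174,-7,-1, 0,0,-0.006,335,174,-7,-1, 0,0,-0.006,335,174,-7,-1, 0,0,-0.006,335,174,-7,-1, 0,0,-0.006,335,174,-7,-1]' >/dev/null
python3 go.py .630 .163 .25 83.3
```

```text
t 1.90 rot [0.0007 0.0003 0.0005] shift mm [112.5  59.5  -3. ] tcp [0.5578 0.0582 0.247 ] F [ 0.8 -0.9  0.7] w 1.001 0.0
```

```bash

python3 -m inch '[0,0,0,112,59,-3,-1, 0,0,0,112,59,-3,-1, 0,0,0,112,59,-3,-1, 0,0,0,112,59,-3,-1, 0,0,0,112,59,-3,-1]' >/dev/null
python3 go.py .630 .163 .15 83.3
python3 - <<'E'
from h import *
S,T=cam("scene"),cam("top")
f=lambda c,u,v:cv2.convertScaleAbs(cv2.resize(c["img"][v:v+150,u:u+200,::-1],(400,300),interpolation=cv2.INTER_CUBIC),alpha=1.5)
cv2.imwrite("pics/a1.png",np.hstack([f(S,270,80),f(T,150,90)]))
E
```

```text
t 2.40 rot [-0.0012  0.0011  0.0012] shift mm [ 2.5  1.6 99.1] tcp [0.6283 0.1608 0.2491] F [-0.7  0.7  0.1] w 0.996 0.0
```

View pics/a1.png

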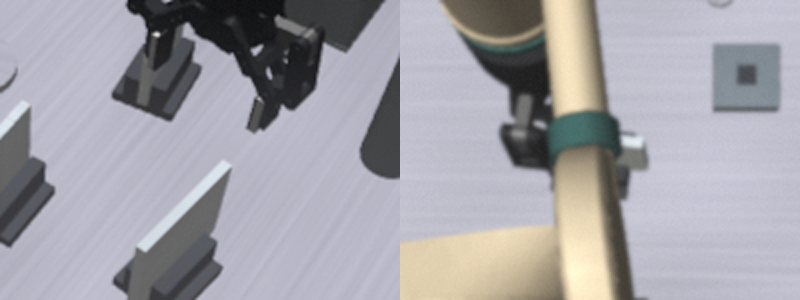

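The fingers are open and clear above the rib: in the left panel the rib's top edge runs (140,245)-(225,165), with the fingers at (155,50) and (262,115). Descending.

```bash

python3 -m inch '[0,0,0,2,1.5,40,-1, 0,0,0,2,1.5,80,-1, 0,0,0,2,1.5,110,-1, 0,0,0,2,1.5,140,-1, 0,0,0,2,1.5,160,-1]'
python3 go.py .630 .163 .069 83.3
```

```text
clock: 3.0
tcp_pos: [0.6285, 0.1605, 0.0881]
orientation: [[0.119, 0.993, -0.003], [0.993, -0.119, -0.001], [-0.001, -0.003, -1.0]]
ft_force: [0.1, 0.5, 0.7]
grip_width: 0.999
finger_force: 0.0
t 3.00 rot [-0.0027  0.0011 -0.002 ] shift mm [ 2.7  1.2 19.1] tcp [0.6285 0.1605 0.0881] F [0.1 0.5 0.7] w 0.999 0.0
```

```bash

python3 -m inch '[0,0,0,2,1,10,-1, 0,0,0,2,1,19,-1, 0,0,0,2,1,19,-1, 0,0,0,2,1,19,-1]' >/dev/null
python3 go.py .630 .163 .069 83.3
```

```text
t 3.40 rot [ 0.0018 -0.0003 -0.0003] shift mm [-1.3 -2.   2.8] tcp [0.6322 0.164  0.0718] F [1.  0.1 0.2] w 1.001 0.0
```

```bash

python3 -m inch '[0,0,0,-0.5,-1,2,1, 0,0,0,-0.5,-1,2,1, 0,0,0,-0.5,-1,2,1, 0,0,0,-0.5,-1,2,1, 0,0,0,-0.5,-1,2,1]' >/dev/null
python3 go.py .630 .163 .069 83.3; python3 -m inch '[0,0,0,0,0,0,1, 0,0,0,0,0,0,1, 0,0,0,0,0,0,1, 0,0,0,0,0,0,1, 0,0,0,0,0,0,1]'
python3 go.py .630 .163 .069 83.3
```

```text
t 3.90 rot [0.0003 0.     0.    ] shift mm [-0.9 -0.4 -0.1] tcp [0.6305 0.1639 0.0689] F [-0.9  0.3  0.5] w 0.147 0.0
clock: 4.4
tcp_pos: [0.6303, 0.1639, 0.069]
orientation: [[0.117, 0.993, -0.0], [0.993, -0.117, 0.0], [0.0, -0.0, -1.0]]
ft_force: [-1.7, -0.1, 4.4]
grip_width: 0.106
finger_force: 59.2
t 4.40 rot [-0.0002 -0.     -0.0001] shift mm [-0.9 -0.2 -0. ] tcp [0.6303 0.1639 0.069 ] F [-1.7 -0.1  4.4] w 0.106 59.24750804901123
```

```bash

python3 -m inch '[0,0,0,0,0,-10,1, 0,0,0,0,0,-25,1, 0,0,0,0,0,-45,1, 0,0,0,0,0,-75,1, 0,0,0,0,0,-110,1]'
python3 -m inch '[0,0,0,0,0,-40,1, 0,0,0,0,0,-75,1, 0,0,0,0,0,-75,1]'
python3 go.py .4735 -.2525 .25 98.9; python3 - <<'E'
from h import *
S=cam("scene");cv2.imwrite("pics/b1.png",cv2.convertScaleAbs(S["img"][:,:,::-1],alpha=1.4))
E
```

```text
clock: 4.9
tcp_pos: [0.6295, 0.1635, 0.178]
orientation: [[0.117, 0.993, -0.003], [0.993, -0.117, -0.001], [-0.001, -0.003, -1.0]]
ft_force: [0.5, -0.1, -3.2]
grip_width: 0.107
finger_force: 58.5
clock: 5.2
tcp_pos: [0.6336, 0.1642, 0.2597]
orientation: [[0.117, 0.993, 0.012], [0.993, -0.117, 0.001], [0.003, 0.012, -1.0]]
ft_force: [1.1, 0.6, -3.2]
grip_width: 0.11
finger_force: 58.9
t 5.20 rot [ 0.0119 -0.0012 -0.2723] shift mm [-432.5 -110.5    7.3] tcp [0.6336 0.1642 0.2597] F [ 1.1  0.6 -3.2] w 0.11 58.89802157878876
```

View pics/b1.png

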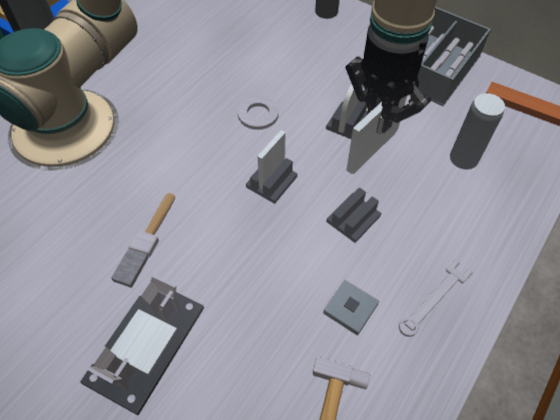

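The rib is held upright at scene (372,140), its stand at (355,214) is empty, and the short rib and lug are untouched. Carrying it to above the jig.

```bash

python3 -m inch '[0,0,-0.05,-30,-8,4,1, 0,0,-0.12,-75,-19,7,1, 0,0,-0.19,-120,-31,7,1, 0,0,-0.272,-165,-42,7,1, 0,0,-0.272,-210,-54,7,1]' >/dev/null
python3 go.py .4735 -.2525 .25 98.9
```

```text
t 5.75 rot [-0.0047 -0.0013  0.0015] shift mm [-198.2 -108.9   -6. ] tcp [ 0.5501 -0.0397  0.2438] F [ 0.8 -1.5 -4.1] w 0.109 58.8381028175354
```

```bash

python3 -m inch '[0,0,0,-40,-22,0,1, 0,0,0,-80,-44,0,1, 0,0,0,-120,-66,0,1, 0,0,0,-155,-85,0,1, 0,0,0,-180,-99,0,1]' >/dev/null
python3 go.py .4735 -.2525 .25 98.9
```

```text
t 6.25 rot [-0.0041 -0.0021 -0.0022] shift mm [-17.9  -9.2  -6. ] tcp [ 0.4799 -0.2334  0.244 ] F [ 0.8 -0.3 -2.5] w 0.107 58.884317278862
```

```bash

python3 -m inch '[0,0,0,-12,-6,10,1, 0,0,0,-18,-9,30,1, 0,0,0,-18,-9,50,1, 0,0,0,-18,-9,64,1, 0,0,0,-18,-9,64,1]' >/dev/null
python3 -m inch '[0,0,0,0,0,0,1, 0,0,0,0,0,0,1, 0,0,0,0,0,0,1]' >/dev/null
python3 go.py .4735 -.2525 .18 98.9
python3 - <<'E'
from h import *
S,T=cam("scene"),cam("top")
f=lambda c,u,v:cv2.convertScaleAbs(cv2.resize(c["img"][v:v+200,u:u+133,::-1],(399,600),interpolation=cv2.INTER_CUBIC),alpha=1.6)
for n,c in(("s",S),("t",T)):cv2.imwrite(f"pics/c_{n}.png",c["img"][:,:,::-1])
cv2.imwrite("pics/c1.png",np.hstack([f(S,80,215),f(T,385,130)]))
E
```

```text
t 7.05 rot [0.0012 0.0011 0.0001] shift mm [-1.2 -3.5  3.5] tcp [ 0.4767 -0.2508  0.1835] F [ 0.4  0.4 -3.3] w 0.107 58.707475662231445
```

View pics/c1.png

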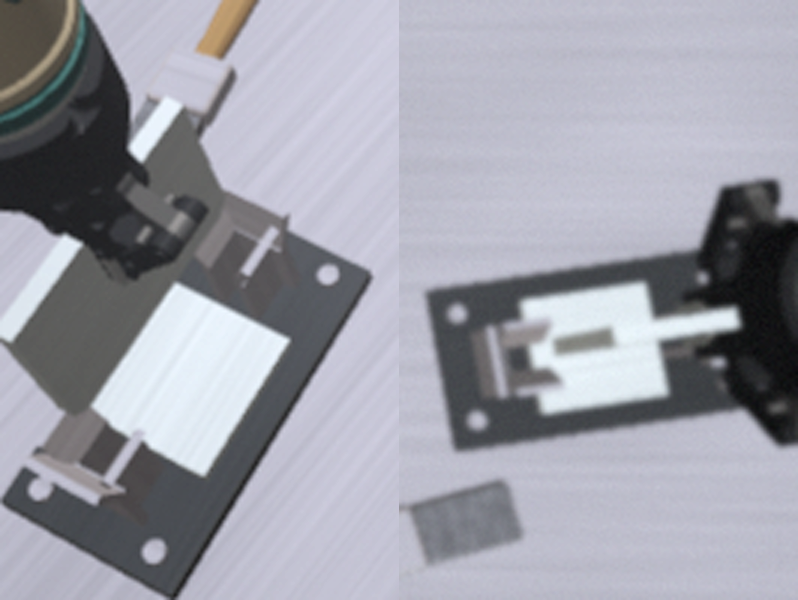

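Left panel: the rib hangs squarely above the jig, between the guides at (80,465) and (250,250). Right panel: its bright top edge, (612,338)-(738,318), runs along the line between the guides. I'll correct the few-mm offset and re-check where the rib sits in the hand.

```bash

python3 -m inch '[0,0,0,-1,-3.5,3,1, 0,0,0,-1,-3.5,3,1, 0,0,0,-1,-3.5,3,1, 0,0,0,-1,-3.5,3,1]' >/dev/null
python3 go.py .4735 -.2525 .18 98.9
python3 - <<'E'
from h import *
S,T=cam("scene"),cam("top")
f=lambda c,u,v,k,w:cv2.convertScaleAbs(cv2.resize(c["img"][v:v+600//k,u:u+w//k,::-1],(w//k*k,600//k*k),interpolation=cv2.INTER_CUBIC),alpha=1.6)
cv2.imwrite("pics/d1.png",np.hstack([f(S,60,235,5,400),f(T,395,190,5,400)]))
for _ in range(4):
    s=sensors.sense();print(s["clock"],s["tcp_pos"]); imaging.read_camera("top")
E
```

```text
t 7.55 rot [ 0.0002  0.0002 -0.0005] shift mm [-0.3  0.6 -0.1] tcp [ 0.4729 -0.2523  0.1799] F [ 1.1  0.8 -3.3] w 0.11 58.76349985599518
7.65 [ 0.4729 -0.2523  0.1799]
7.7 [ 0.4729 -0.2523  0.1798]
7.75 [ 0.4729 -0.2523  0.1799]
7.8 [ 0.4729 -0.2523  0.1798]
```

View pics/d1.png

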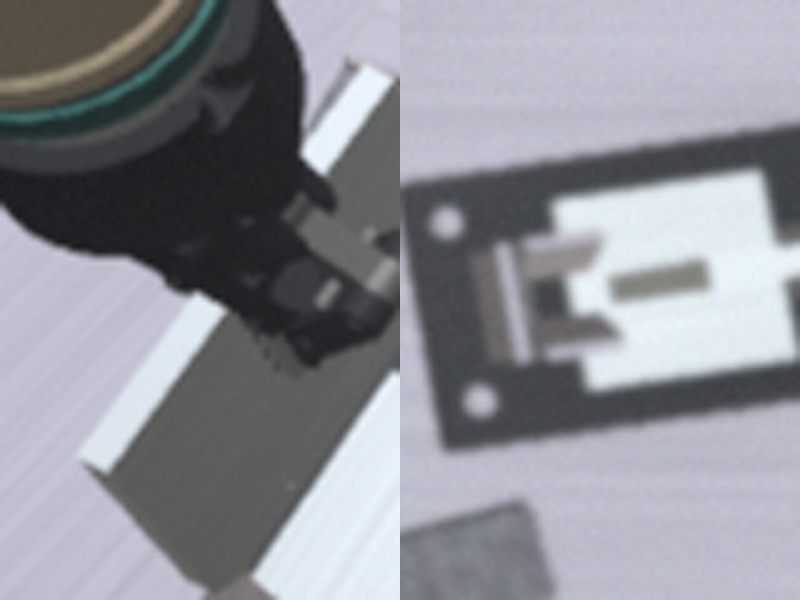

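```bash
python3 - <<'E'
from h import *
T=cam("top"); s=sensors.sense(); p=s["tcp_pos"]; a=np.radians(98.9); ex=np.array([np.sin(a),-np.cos(a)]); ey=np.array([np.cos(a),np.sin(a)])
g=lambda x,y:(395+(x-400)/5-.4,190+y/5-.4)
seat=np.array([.4735,-.2525])
for n,q,z in(("rib top end",g(709,273),p[2]+.049),("rib low end",g(611,288),p[2]+.049-.097),
 ("guide tips mid z=.087",g(611.5,286),.087),("tips mid z=.107",g(611.5,286),.107),("guide web mid .107",g(511,302),.107),("web mid .087",g(511,302),.087),("web .02",g(548,298),.02)):
    d=plane(T,q,z)[:2]-seat; print(n,"across %.1f along %.1f"%(d@ex*1e3,d@ey*1e3))
d=p[:2]-seat;print("tcp across",d@ex*1e3,d@ey*1e3)
E
```

```text
rib top end across -0.5 along 62.1
rib low end across -0.1 along 61.2
guide tips mid z=.087 across 0.8 along 46.5
tips mid z=.107 across 0.7 along 52.9
guide web mid .107 across 0.4 along 89.6
web mid .087 across 0.5 along 84.1
web .02 across 0.2 along 50.7
tcp across -0.5440589691393793 0.3394924452228558
```

The rib is within 1 mm of the guides' mid-plane: rib across -0.3, guides +0.5, and the tips check out at the 87 mm height. Lowering; I expect home at TCP z ≈ 0.077.

```bash

python3 -m inch '[0,0,0,0,0.8,8,1, 0,0,0,0,0.8,18,1, 0,0,0,0,0.8,28,1, 0,0,0,0,0.8,36,1, 0,0,0,0,0.8,44,1]'
python3 go.py .4740 -.2525 .077 98.9
```

```text
clock: 8.4
tcp_pos: [0.4734, -0.252, 0.1346]
orientation: [[-0.154, 0.988, -0.001], [0.988, 0.154, 0.001], [0.001, -0.001, -1.0]]
ft_force: [0.1, -0.4, -3.6]
grip_width: 0.112
finger_force: 58.9
t 8.40 rot [-0.0008 -0.0007 -0.0003] shift mm [-0.7  0.6 57.6] tcp [ 0.4734 -0.252   0.1346] F [ 0.1 -0.4 -3.6] w 0.112 58.90816390514374
```

```bash

python3 -m inch '[0,0,0,0,0.3,6,1, 0,0,0,0,0.3,12,1, 0,0,0,0,0.3,18,1, 0,0,0,0,0.3,23,1, 0,0,0,0,0.3,28,1]'
python3 -m inch '[0,0,0,0,0,4,1, 0,0,0,0,0,8,1, 0,0,0,0,0,12,1, 0,0,0,0,0,16,1, 0,0,0,0,0,20,1]'
python3 go.py .4740 -.2525 .077 98.9
```

```text
clock: 8.9
tcp_pos: [0.4741, -0.2522, 0.1075]
orientation: [[-0.154, 0.988, 0.0], [0.988, 0.154, -0.0], [-0.0, 0.0, -1.0]]
ft_force: [-0.6, 0.2, -3.9]
grip_width: 0.109
finger_force: 58.9
clock: 9.4
tcp_pos: [0.474, -0.2521, 0.0875]
orientation: [[-0.154, 0.988, 0.0], [0.988, 0.154, -0.0], [-0.0, 0.0, -1.0]]
ft_force: [1.0, -0.7, -3.5]
grip_width: 0.11
finger_force: 58.9
t 9.40 rot [ 0.0001  0.0002 -0.0003] shift mm [-0.4 -0.1 10.5] tcp [ 0.474  -0.2521  0.0875] F [ 1.  -0.7 -3.5] w 0.11 58.90649914741516
```

No contact forces so far, with about 10 mm to go. I'll creep the rest of the way.

```bash

python3 -m inch '[0,0,0,0,0,1.5,1, 0,0,0,0,0,3,1, 0,0,0,0,0,4.5,1, 0,0,0,0,0,6,1, 0,0,0,0,0,7,1]' | grep -E 'tcp|ft'
python3 -m inch '[0,0,0,0,0,0.5,1, 0,0,0,0,0,1,1, 0,0,0,0,0,1.5,1, 0,0,0,0,0,2,1, 0,0,0,0,0,2,1]'| grep -E 'tcp|ft'
```

```text
tcp_pos: [0.474, -0.2521, 0.0808]
ft_force: [-0.3, 0.3, -3.8]
tcp_pos: [0.4739, -0.2521, 0.0788]
ft_force: [-0.1, -0.9, -3.5]
```

```bash

python3 -m inch '[0,0,0,0,0,0.5,1, 0,0,0,0,0,1,1, 0,0,0,0,0,1,1]'| grep -E 'tcp|ft'
python3 -m inch '[0,0,0,0,0,0.5,1, 0,0,0,0,0,1,1, 0,0,0,0,0,1,1]'| grep -E 'tcp|ft'
```

```text
tcp_pos: [0.4739, -0.2521, 0.0778]
ft_force: [0.0, 0.6, -3.5]
tcp_pos: [0.474, -0.2522, 0.077]
ft_force: [-0.3, 0.1, -1.9]
```

```bash

python3 -m inch '[0,0,0,0,0,0.5,1, 0,0,0,0,0,0.5,1, 0,0,0,0,0,0.5,1]'| grep -E 'tcp|ft'
python3 -m inch '[0,0,0,0,0,0.5,1, 0,0,0,0,0,0.5,1, 0,0,0,0,0,0.5,1]'| grep -E 'tcp|ft'
```

```text
tcp_pos: [0.474, -0.2521, 0.0769]
ft_force: [-1.9, 1.1, 5.9]
tcp_pos: [0.4741, -0.2522, 0.0769]
ft_force: [-2.3, 1.5, 8.7]
```

There is firm contact at exactly the expected height, TCP 0.0769, with 8.7 N pressing up. I'll relax the push slightly and open.

```bash

python3 -m inch '[0,0,0,0,0,-0.8,1, 0,0,0,0,0,-0.8,-0.6, 0,0,0,0,0,-0.8,-0.6, 0,0,0,0,0,-0.8,-1, 0,0,0,0,0,-0.8,-1]'
python3 -m inch '[0,0,0,0,0,0,-1, 0,0,0,0,0,0,-1, 0,0,0,0,0,0,-1, 0,0,0,0,0,0,-1]'
```

```text
clock: 12.1
tcp_pos: [0.4741, -0.2522, 0.0764]
orientation: [[-0.154, 0.988, 0.0], [0.988, 0.154, -0.0], [-0.0, 0.0, -1.0]]
ft_force: [0.9, 0.3, -0.8]
grip_width: 0.779
finger_force: 0.0
clock: 12.5
tcp_pos: [0.4739, -0.2521, 0.0766]
orientation: [[-0.154, 0.988, -0.0], [0.988, 0.154, -0.0], [-0.0, -0.0, -1.0]]
ft_force: [-0.1, -0.2, -0.1]
grip_width: 1.004
finger_force: 0.0
```

Released with no residual force. Retracting straight up, then to the side for a look.

```bash

python3 -m inch '[0,0,0,0,0,-10,-1, 0,0,0,0,0,-30,-1, 0,0,0,0,0,-60,-1, 0,0,0,0,0,-95,-1, 0,0,0,0,0,-135,-1]' | grep -E 'tcp|ft'
python3 -m inch '[0,0,0,40,0,-40,-1, 0,0,0,90,0,-60,-1, 0,0,0,140,0,-60,-1, 0,0,0,180,0,-60,-1, 0,0,0,200,0,-60,-1]' | grep -E 'tcp|ft'
python3 - <<'E'
from h import *
S,T=cam("scene"),cam("top")
f=lambda c,u,v:cv2.convertScaleAbs(cv2.resize(c["img"][v:v+150,u:u+133,::-1],(399,450),interpolation=cv2.INTER_CUBIC),alpha=1.6)
cv2.imwrite("pics/e1.png",np.hstack([f(S,75,265),f(T,390,170)]))
cv2.imwrite("pics/e_s.png",S["img"][:,:,::-1]);cv2.imwrite("pics/e_t.png",T["img"][:,:,::-1])
E
```

```text
tcp_pos: [0.4734, -0.2517, 0.213]
ft_force: [0.6, -0.4, -0.8]
tcp_pos: [0.4416, -0.0509, 0.2731]
ft_force: [-0.3, -0.9, 0.4]
```

View pics/e1.png

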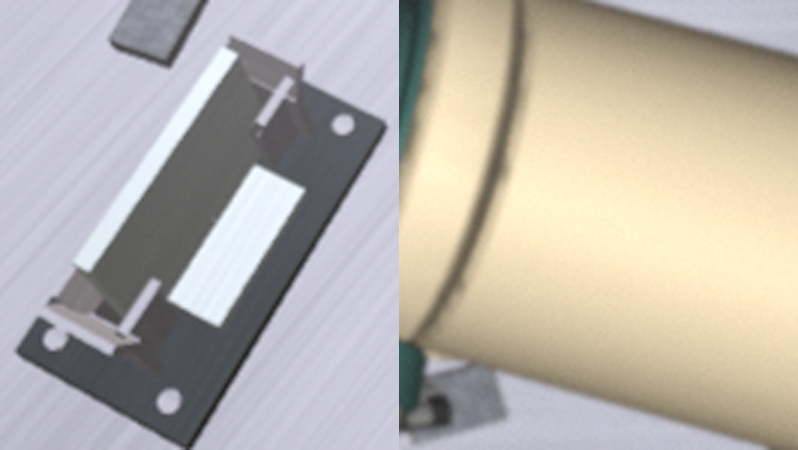

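View pics/e_s.png

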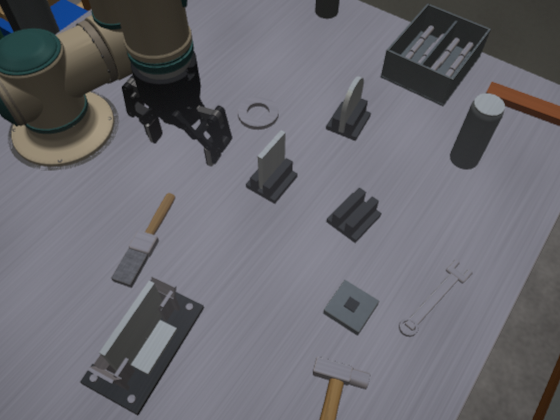

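The rib stands upright in both guides, top edge at scene (102,354)-(152,282). The short rib (272,165) and lug (350,110) are still in their stands, and the gripper is clear at (180,115). A quick numeric check of the seating height comes next.

```bash
python3 - <<'E'
from h import *
S=cam("scene")
for th in(122,128):
    b=[o for o in blobs(S,(92,275,70,88),th,100)]
    for o in b[:2]:
        r=o[2]; e=sorted([(np.linalg.norm(r[i]-r[(i+1)%4]),i) for i in range(4)])[:2]
        m=[(r[i]+r[(i+1)%4])/2 for _,i in e]
        for z in(.125,.135):
            A,B=[plane(S,p,z) for p in m]; print(th,o[0],z,"len %.1f"%(np.linalg.norm(A-B)*1e3),"c",(A+B)/2)
E
```

```text
122 2773.875 0.125 len 128.8 c [ 0.4694 -0.2496  0.125 ]
122 2773.875 0.135 len 127.1 c [ 0.4741 -0.2511  0.135 ]
122 619.28125 0.125 len 69.9 c [ 0.535  -0.2618  0.125 ]
122 619.28125 0.135 len 68.9 c [ 0.5389 -0.2632  0.135 ]
128 609.53125 0.125 len 69.9 c [ 0.5351 -0.2618  0.125 ]
128 609.53125 0.135 len 68.9 c [ 0.5389 -0.2631  0.135 ]
128 554.9375 0.125 len 125.4 c [ 0.4704 -0.2514  0.125 ]
128 554.9375 0.135 len 123.7 c [ 0.4752 -0.2529  0.135 ]
```

At 125 mm the top edge measures 125.4 mm and is centred on the seat, within the scene camera's known bias of 2–3 mm. Contact also came at the predicted height, so the rib is home.

```bash
python3 -c "
from plant import workorder; print(workorder.close_job())"
```

```text
the job is handed in; nothing more can be done
None
```

The wide rib is lowered fully home between the jig guides and released, the short rib and lug were left standing in their stands, and the job is handed in at about 14 s on the robot's clock.

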